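Build up the filter holder on the vacuum manifold

ROBOT

A 6-joint arm with a two-finger parallel gripper is mounted at the origin on the work surface. World frame = base frame: x ahead of the robot, y to its left, z up, the work surface at z = 0. Lengths are in m, angles in degrees, forces in N, time in s.
With the tool pointing down it reaches from about 0.4 to 0.825 m from the base axis. Payload 7 kg.
Tool frame: the origin (TCP) lies midway between the tips of the shut fingers; the grasp point (between the pads) lies 19 mm behind it; z points along the fingers, y is the line along which they close (so a half turn about z gives the same grasp; the last joint's range is limited). The gripper opens to 88 mm and grips with 3 to 60 N. Pads are 19 mm wide; open, the fingers measure 130 mm over their backs; the gripper's body (78 mm by 193 mm) begins 47 mm behind the grasp point.
Start: joints at [80.506, 20.546, 0.682, 0, -70.136, -16.507], TCP at [0.296, 0.607, 0.227] pointing down, gripper open.
Joint ranges: [-176.03, 176.03], [-82.01, 121.73], [-58.28, 71.71], [-173.87, 95.51], [-174.79, -0.11], [-173.66, 173.66]. Speed limits (degrees/s): [136.94, 136.94, 172.46, 180, 180, 180].

INTERFACE

Orientations are given as a 3x3 rotation matrix whose columns are the frame's x, y, z axes.
In Python, from rig import robot gives the robot as it stands. Calls block until the motion is done:
- robot.goto(position, orientation): joint-space move of the TCP to a pose.
- robot.servo_line(position, ori=None, speed=0.15): straight line of the TCP; ori=None keeps the orientation; speed is the mean speed in m/s.
- robot.movej(angles): joint-space move.
- robot.move_gripper(opening): opening from 0.0 (shut) to 1.0 (fully open); the grip force is fixed at half the most; returns when the fingers have stopped.
- robot.dwell(seconds).
- robot.ik(position, orientation): joint angles nearest the present ones, or None.
- robot.grab_frame(name): name is "scene" or "top" or "wrist"; returns (picture, depth): 480x640x3 uint8, red, green, blue; 480x640 float32, m along the optical axis (not along the pixel's ray), 0 where there is no reading.
- robot.camera_info(name): a dict with "vfov" (degrees; the focal length in pixels is half the picture's height over the tangent of half this angle, whatever the lens; pixels are square), "cx", "cy" (the principal point, pixels), "view" (4x4, takes a point from world to camera coordinates); the wrist camera has in their place "T_tool_cam" (4x4, takes a point from camera to tool coordinates, whose origin is the TCP and whose axes are the flange's). Camera axes: x right, y down, z forward; pixel columns grow to the right and rows downward; lengths in m; the calibration is good to about 2 mm. A picture is of the moment at which its call begins: read the wrist's pose just before it. camera_info takes no time and is no camera call.
A pose or a line that the arm cannot do raises robot.Unreachable and nothing moves.
- robot.job_done(): hands the job in; it is judged then, once.
Readings, each from a call of its own:
- robot.read_t(): time.
- robot.read_qpos(): joint angles.
- robot.read_qvel(): joint speeds.
- robot.read_effort(): joint torques, N m.
- robot.read_position(): TCP position.
- robot.read_tcp_rot(): TCP orientation.
- robot.read_force(): force on the tool from outside, world axes, zero at the start.
- robot.read_ft_torque(): the same for the moment, N m.
- robot.read_grip_width(): opening from 0.0 (shut) to 1.0 (fully open).
- robot.read_finger_force(): force on a finger pad.
Only numpy, scipy, OpenCV 4.12 (cv2) and the standard library are available. Lean on these libraries where they do the work, as an engineer would, in place of code of your own. Each camera call takes 0.05 s, during which the arm holds its last target. There are 200 camera calls.

TASK

Put the clean filter holder together for its rinse (no membrane yet) on the open port of the vacuum manifold, building it up there one part at a time: plug the base into the port, lay the support disc in the recess of the base, stand the funnel over the disc and close the funnel with its lid. Every part must be fully home and level; leave the amber bottle, the volumetric flask and the membrane box where they stand.

Things in the scene. Friction and masses are not known exactly. Their poses are not given: they have to be found in the camera images.
- manifold: Three-branch stainless vacuum manifold, fixed: a pipe 50 mm thick and 350 mm long lying along its y, its top 65 mm above the bench, with three upright ports in a row at 115 mm spacing, the middle one over the origin. Origin: on the bench under the middle of the pipe.
- open_port: The one open port of the manifold (any of its three): a fixed upright steel cup, 45 mm outside, plain bore 35 mm wide and 26 mm deep. Origin: centre of its mouth, 115 mm above the bench; z up, y along the pipe. The other two ports are closed with white silicone stoppers standing 14 mm above their mouths.
- filter_base: Loose holder base, about 260 g, upright: white silicone plug 22 mm long, tapering from 32 mm to 25 mm diameter at its foot; over it a steel head 64 mm in diameter, 24 mm high, that rests on the port's rim. Recess in the top: 50 mm wide at its floor, 54 at its lip, floor 44 mm and lip 46 mm above the origin. Origin: centre of the foot, z up; home it is 22 mm below the port's mouth. Any yaw.
- support_disc: Loose sintered steel support disc, about 50 g, lying flat: plain grey, 47 mm in diameter, 6 mm thick, both faces alike. Origin: centre of its underside, z up. Home it lies on the recess floor of the base and stands 4 mm above the lip.
- funnel: Loose steel funnel, about 170 g, upright: open tube 54 mm outside, bore 48 mm, 75 mm high in all, with a flange 64 mm wide and 8 mm high at the foot. The hollow foot (3.5 mm deep, 54 mm wide narrowing to 50) goes down over the disc; its inner ledge (hole 38 mm) rests on the disc's top. Origin: centre of the foot, z up; home it is 2.5 mm above the underside of the disc. Any yaw.
- lid: Loose steel lid of the funnel, about 90 g, upright: below, a spigot 5 mm high tapering from 45 mm to 39 mm at its foot, which enters the funnel's bore; a plate 58 mm in diameter, 4 mm thick, that rests on the funnel's rim; a knob 18 mm in diameter, 22 mm tall. Origin: centre of the spigot's foot, z up; knob top 31 mm above it; home it is 70 mm above the funnel's origin.
- solvent_bottle: Bystander: amber glass bottle with white cap, 68 mm diameter, 140 mm tall, standing. Origin: centre of its underside.
- volumetric_flask: Bystander: small clear glass volumetric flask, bulb 54 mm diameter, thin neck, white stopper, 142 mm tall, standing. Origin: centre of its underside.
- membrane_box: Bystander: round flat box of membranes, white with a blue lid, 66 mm diameter, 24 mm tall. Origin: centre of its underside.
Mind the look-alikes: they are no part of the job. What is shaped like the support_disc but black, brown or turquoise is not meant.

How it is judged:
By the outcome, as a careful person would: the job done as asked, in the order asked, and still so for the second after the job is handed in, with the robot touching nothing.
It also fails if it takes over 106 s, if anything falls off the work surface, if the arm or the gripper's body presses on something with over 40 N, if the wrist force passes 120 N, or if a joint passes its speed limit or range.

## Working session

There is one attempt and no reset: what is moved stays moved. The work goes in short steps, each a Python script; the robot and the scene stay as the last script left them, time stands still between calls to the robot, and variables do not carry over. Pictures are saved under pics/ and viewed, at most 14 in all, crops included, and the job is handed in when it is done.

```bash
ls; mkdir -p pics
python3 - <<'E'
from rig import robot
import cv2,numpy as np
for n in("scene","top"):
    p,d=robot.grab_frame(n); cv2.imwrite(f"pics/{n}0.png",p[:,:,::-1]); np.savez(f"{n}0.npz",p=p,d=d)
    i=robot.camera_info(n); print(n,i, (d==0).mean())
print(robot.camera_info("wrist"),robot.read_t(),robot.read_tcp_rot())
E
```

```text
pics
scene {'vfov': 43.417854806721344, 'cx': 327.24265630260544, 'cy': 223.8335405227906, 'view': array([[-0.2670004 ,  0.96353955, -0.01738727,  0.09957465],
       [ 0.75909075,  0.19916299, -0.61977038, -0.28879686],
       [-0.59371038, -0.17867745, -0.78459056,  2.01522743],
       [ 0.        ,  0.        ,  0.        ,  1.        ]])} 0.0038216145833333335
top {'vfov': 49.32756267392822, 'cx': 324.8397765592864, 'cy': 234.27066561873377, 'view': array([[-9.42019346e-02, -9.95552600e-01, -1.00790742e-03,
         3.27927820e-02],
       [-9.71267596e-01,  9.21261794e-02, -2.19435693e-01,
         5.00612134e-01],
       [ 2.18552629e-01, -1.96923190e-02, -9.75626445e-01,
         1.21469054e+00],
       [ 0.00000000e+00,  0.00000000e+00,  0.00000000e+00,
         1.00000000e+00]])} 0.003961588541666667
{'vfov': 68.33845533910778, 'cx': 317.91193636346225, 'cy': 238.6135657463469, 'T_tool_cam': array([[-6.35779217e-05, -9.51393877e-01, -3.07976762e-01,
         8.31868557e-02],
       [ 9.99999968e-01,  1.44918836e-05, -2.51205346e-04,
         4.82670083e-04],
       [ 2.43458391e-04, -3.07976768e-01,  9.51393846e-01,
        -1.57405936e-01],
       [ 0.00000000e+00,  0.00000000e+00,  0.00000000e+00,
         1.00000000e+00]])} 0.1 [[ 8.98737863e-01 -4.38485992e-01 -5.36891638e-04]
 [-4.38486305e-01 -8.98736830e-01 -1.36764125e-03]
 [ 1.17167240e-04  1.46457060e-03 -9.99998921e-01]]
```

View pics/scene0.png

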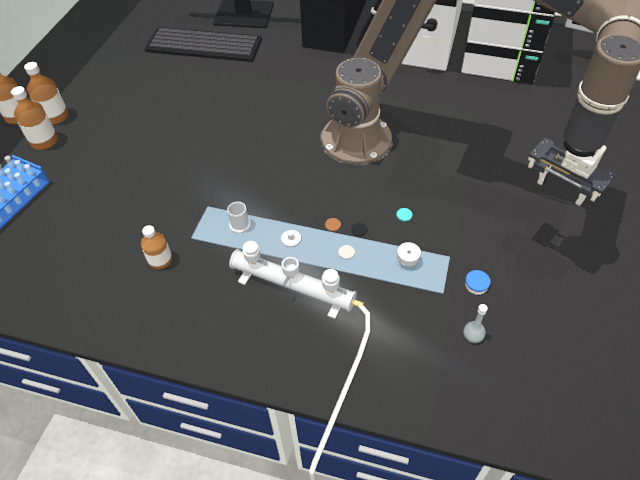

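View pics/top0.png

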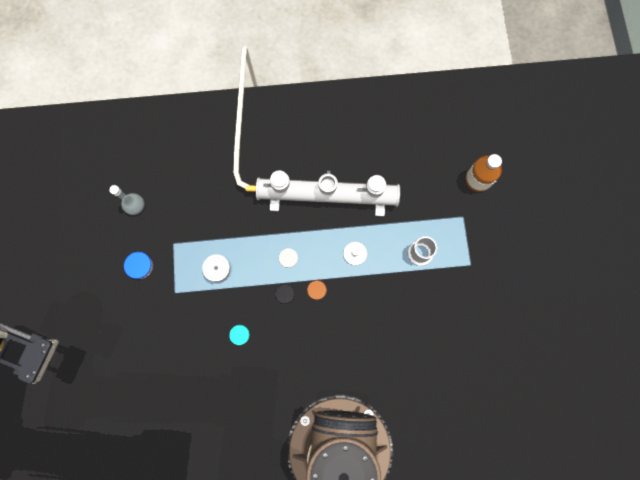

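Candidates for the disc (top / scene px): the pale grey one on the mat at (288,258)/(346,252), black (285,294)/(359,229), brown (317,290)/(333,225) and turquoise (239,335)/(404,214). The membrane box at (138,265) is round too. By the description I choose the pale one. The base is at (216,267), lid (355,253), funnel (423,250), and the open port is the middle one at (328,184). Next I get rough positions and take a close wrist view.

```bash
cat > h.py <<'E'
from rig import robot
import cv2,numpy as np
def cloud(name,p,d,T):
    i=robot.camera_info(name); f=240/np.tan(np.radians(i["vfov"]/2))
    v,u=np.mgrid[:480,:640]
    P=np.stack([(u-i["cx"])/f*d,(v-i["cy"])/f*d,d],-1)
    W=P@T[:3,:3].T+T[:3,3]; W[d==0]=np.nan; return W
def wrist():
    T=np.eye(4);T[:3,:3]=robot.read_tcp_rot();T[:3,3]=robot.read_position()
    p,d=robot.grab_frame("wrist"); T=T@robot.camera_info("wrist")["T_tool_cam"]
    return p,d,T
def R(yaw): # tool y axis direction at yaw deg from world x, pointing down
    a=np.radians(yaw); y=np.array([np.cos(a),np.sin(a),0]); z=np.array([0,0,-1.]); return np.column_stack([np.cross(y,z),y,z])
E
python3 - <<'E'
from h import *
np.set_printoptions(precision=4,suppress=True)
L={"top":dict(base=(216,257),disc=(288,258),lid=(347,253),funnel=(423,250),port=(328,184),mat=(320,255),st1=(279,181),st2=(376,186),bot=(494,161),flask=(116,190),box=(138,265)),
"scene":dict(base=(402,250),disc=(346,252),lid=(285,239),funnel=(238,215),port=(290,265),mat=(320,255),st1=(330,275),st2=(251,248))}
for n in L:
    z=np.load(n+"0.npz"); W=cloud(n,z["p"],z["d"],np.linalg.inv(robot.camera_info(n)["view"]))
    for k,(u,v) in L[n].items(): print(n,k,np.nanmedian(W[v-2:v+3,u-2:u+3].reshape(-1,3),0))
T=None
for y in(0,90,180,-90):
    q=robot.ik([.55,0,.3],R(y)); print(y,q)
E
```

```text
top base [0.4727 0.2538 0.0442]
top disc [0.4609 0.082  0.0047]
top lid [ 0.4587 -0.066   0.0084]
top funnel [ 0.4503 -0.2584 -0.001 ]
top port [ 0.617  -0.0332  0.0895]
top mat [0.4616 0.0015 0.0014]
top st1 [0.6226 0.0818 0.129 ]
top st2 [ 0.589  -0.1432  0.1279]
top bot [ 0.6204 -0.4234  0.1391]
top flask [0.6324 0.4575 0.1402]
top box [0.4751 0.4501 0.0235]
scene base [0.4499 0.237  0.0439]
scene disc [0.4694 0.0812 0.0054]
scene lid [ 0.4692 -0.1004  0.0071]
scene funnel [ 0.4671 -0.2379  0.0678]
scene port [ 0.6053 -0.0356  0.0893]
scene mat [0.4939 0.0115 0.0009]
scene st1 [0.635  0.0822 0.1288]
scene st2 [ 0.6061 -0.1407  0.1277]
0 [ 20.4095   6.4226  -8.3976   0.     -75.1797 159.5905]
90 [  20.4095    6.4226   -8.3976    0.      -75.1797 -110.4095]
180 [ 20.4095   6.4226  -8.3976   0.     -75.1797 -20.4095]
-90 [ 20.4095   6.4226  -8.3976   0.     -75.1797  69.5905]
```

```bash
cat >> h.py <<'E'
def fit(W,c,z0,z1,r):
    m=(W[...,2]>z0)&(W[...,2]<z1)&(np.hypot(W[...,0]-c[0],W[...,1]-c[1])<r)
    m=cv2.morphologyEx(m.astype(np.uint8),cv2.MORPH_OPEN,np.ones((2,2),np.uint8))>0
    Q=W[m]
    if len(Q)<10: return None
    (x,y),rr=cv2.minEnclosingCircle(Q[:,:2].astype(np.float32)*1000)
    return np.round([x/1000,y/1000,np.median(Q[:,2]),rr/1000,len(Q)],4)
A=dict(base=((.455,.245),.035,.055,.05),disc=((.465,.082),.0038,.015,.04),lid=((.464,-.083),.006,.013,.045),knob=((.464,-.083),.026,.036,.03),
 funnel=((.462,-.25),.06,.085,.045),port=((.61,-.034),.108,.122,.04),st1=((.62,.08),.122,.136,.04),st2=((.595,-.147),.122,.136,.04))
E
python3 - <<'E'
from h import *
q=robot.ik([.53,.14,.24],R(-90)); print(q)
for k,y in enumerate((.14,-.14)):
    robot.goto([.53,y,.24],R(-90)); robot.dwell(.3)
    p,d,T=wrist(); W=cloud("wrist",p,d,T); np.savez(f"w{k}.npz",p=p,W=W); cv2.imwrite(f"pics/w{k}.png",p[:,:,::-1])
    for n,a in A.items(): print(n,fit(W,*a))
    print("mat",np.nanmedian(W[...,2][(np.hypot(W[...,0]-.465,W[...,1])<.02)]),robot.read_t())
E
```

```text
[ 35.27709488   8.10159759 -14.2570551    0.         -67.6413473
  54.72290512]
base [4.681e-01 2.174e-01       nan 7.800e-02 1.708e+03]
disc [4.60e-01 8.27e-02      nan 2.49e-02 1.08e+03]
lid [ 4.544e-01 -8.710e-02        nan  3.290e-02  1.422e+03]
knob [ 4.529e-01 -9.220e-02  3.000e-02  1.820e-02  2.020e+02]
funnel None
port [ 6.185e-01 -6.660e-02        nan  5.950e-02  1.484e+03]
st1 [6.383e-01 6.750e-02       nan 3.680e-02 2.379e+03]
st2 None
mat -0.00026231646813562604 2.3417
base None
disc [4.611e-01 8.500e-02       nan 2.540e-02 1.077e+03]
lid [ 4.547e-01 -8.460e-02        nan  3.120e-02  1.472e+03]
knob [ 4.524e-01 -8.310e-02        nan  1.400e-02  1.940e+02]
funnel [ 4.766e-01 -2.439e-01        nan  8.730e-02  5.380e+02]
port [ 6.048e-01 -9.400e-03        nan  4.540e-02  1.327e+03]
st1 [6.227e-01 1.329e-01       nan 7.010e-02 1.761e+03]
st2 [ 5.950e-01 -1.451e-01        nan  2.000e-02  2.095e+03]
mat -0.00015340652573234137 3.775
```

View pics/w0.png

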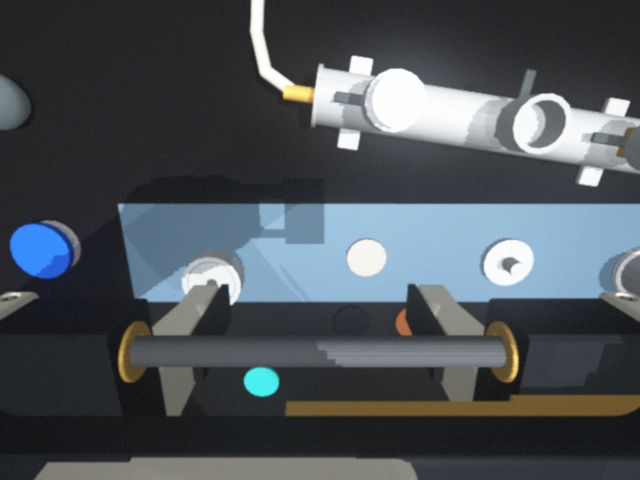

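The wrist view shows the pale disc at (366,257), lid (508,262), base (212,275) half hidden by the finger, and the open port at (541,122). I'll step back so that nothing is hidden and fix the mask.

```bash
python3 - <<'E'
s=open("h.py").read()
s=s.replace("""    m=cv2.morphologyEx(m.astype(np.uint8),cv2.MORPH_OPEN,np.ones((2,2),np.uint8))>0
""","""    n,l,st,_=cv2.connectedComponentsWithStats(cv2.morphologyEx(m.astype(np.uint8),cv2.MORPH_OPEN,np.ones((3,3),np.uint8)))
    if n<2: return None
    m&=l==1+np.argmax(st[1:,4])
""")
open("h.py","w").write(s)
E
python3 - <<'E'
from h import *
for k,y in enumerate((-.2,0,.2)):
    robot.goto([.44,y,.24],R(-90)); robot.dwell(.3)
    p,d,T=wrist(); W=cloud("wrist",p,d,T); np.savez(f"v{k}.npz",p=p,W=W); cv2.imwrite(f"pics/v{k}.png",p[:,:,::-1])
    for n,a in A.items(): print(n,fit(W,*a))
    print("mat",np.nanmedian(W[...,2][(np.hypot(W[...,0]-.465,W[...,1])<.02)]),robot.read_t())
v=[cv2.imread(f"pics/v{k}.png")[:300] for k in(0,1,2)]
cv2.imwrite("pics/v.png",cv2.resize(np.vstack(v[::2]),(640,600)))
cv2.imwrite("pics/v1c.png",v[1])
E
```

```text
base None
disc [4.622e-01 8.330e-02 5.300e-03 2.370e-02 1.333e+03]
lid [ 4.574e-01 -8.450e-02  8.200e-03  2.880e-02  1.818e+03]
knob [ 4.576e-01 -8.470e-02  3.010e-02  8.900e-03  2.280e+02]
funnel [ 4.438e-01 -2.481e-01  7.320e-02  2.690e-02  9.060e+02]
port [ 6.046e-01 -3.100e-02  1.137e-01  2.090e-02  7.330e+02]
st1 None
st2 [ 5.960e-01 -1.442e-01  1.282e-01  1.910e-02  1.943e+03]
mat -6.144832974208647e-05 4.6333
base [4.473e-01 2.572e-01 4.360e-02 3.280e-02 3.380e+03]
disc [4.622e-01 8.350e-02 5.200e-03 2.330e-02 1.278e+03]
lid [ 4.573e-01 -8.430e-02  8.200e-03  2.880e-02  1.819e+03]
knob [ 4.574e-01 -8.420e-02  3.010e-02  8.900e-03  2.320e+02]
funnel [ 4.439e-01 -2.476e-01  7.010e-02  2.760e-02  1.614e+03]
port [ 6.046e-01 -3.000e-02  1.139e-01  2.050e-02  6.180e+02]
st1 None
st2 [ 5.955e-01 -1.442e-01  1.282e-01  1.950e-02  1.999e+03]
mat 0.3414764615199979 5.8
base [4.469e-01 2.574e-01 4.370e-02 3.210e-02 3.102e+03]
disc [4.623e-01 8.400e-02 5.200e-03 2.340e-02 1.285e+03]
lid [ 4.579e-01 -8.440e-02  8.200e-03  2.960e-02  1.695e+03]
knob [ 4.571e-01 -8.410e-02  2.990e-02  9.400e-03  2.540e+02]
funnel None
port [ 5.986e-01 -1.980e-02  1.131e-01  1.330e-02  4.020e+02]
st1 None
st2 None
mat -0.00019427625915779956 6.9667
```

View pics/v.png

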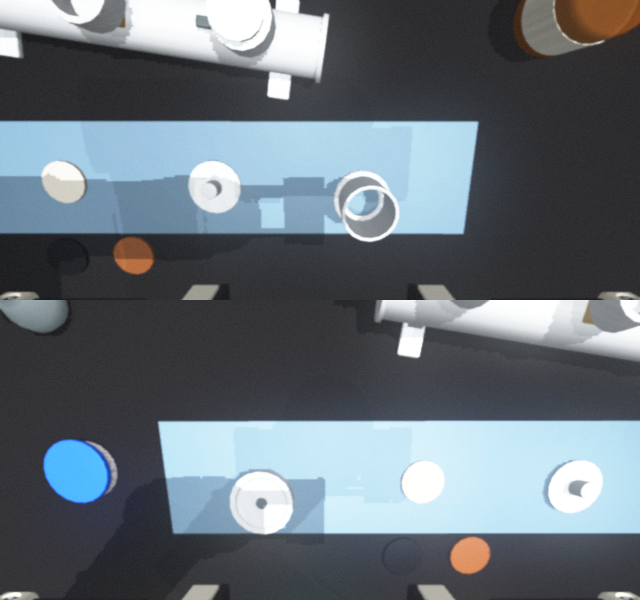

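View pics/v1c.png

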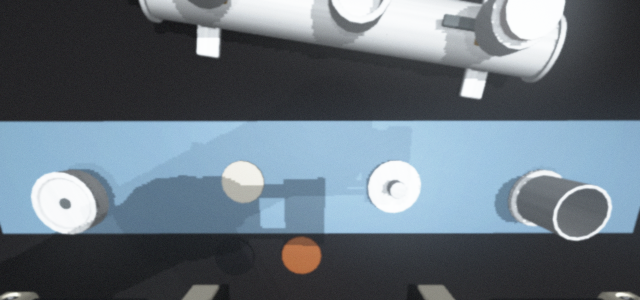

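Both views agree: base (66,203), disc (243,181), lid (393,188) and funnel rim (582,213) in the middle view, where the port is cut off at the top edge. The choice of disc is confirmed: pale, on the mat, with black and brown beside it at (235,255)/(302,255). I'll refit the port from the earlier views, where it is complete.

Run:
```python
from h import *
for f in("w0","w1"):
    W=np.load(f+".npz")["W"]
    for n in("port","st1","st2","knob","disc"): print(f,n,fit(W,*A[n]))
for n in("scene","top"):
    z=np.load(n+"0.npz"); W=cloud(n,z["p"],z["d"],np.linalg.inv(robot.camera_info(n)["view"]))
    for k,a in A.items(): print(n,k,fit(W,*a))
```

```text
w0 port [ 6.132e-01 -3.000e-02  1.137e-01  2.260e-02  1.476e+03]
w0 st1 [6.298e-01 8.340e-02 1.282e-01 1.910e-02 2.373e+03]
w0 st2 None
w0 knob [ 4.576e-01 -8.370e-02  3.000e-02  9.100e-03  2.020e+02]
w0 disc [4.624e-01 8.350e-02 5.200e-03 2.340e-02 1.043e+03]
w1 port [ 6.131e-01 -3.070e-02  1.138e-01  2.260e-02  1.323e+03]
w1 st1 [6.292e-01 8.220e-02 1.281e-01 1.920e-02 1.707e+03]
w1 st2 [ 5.967e-01 -1.441e-01  1.282e-01  1.910e-02  2.092e+03]
w1 knob [ 4.575e-01 -8.450e-02  3.000e-02  8.900e-03  1.930e+02]
w1 disc [4.623e-01 8.330e-02 5.200e-03 2.360e-02 1.051e+03]
scene base [4.504e-01 2.546e-01 4.360e-02 3.480e-02 3.760e+02]
scene disc [4.836e-01 7.280e-02 6.600e-03 6.100e-03 1.200e+01]
scene lid None
scene knob None
scene funnel [ 4.651e-01 -2.433e-01  7.050e-02  1.950e-02  5.000e+01]
scene port None
scene st1 [6.331e-01 8.350e-02 1.281e-01 2.020e-02 1.360e+02]
scene st2 [ 5.999e-01 -1.444e-01  1.284e-01  1.930e-02  1.390e+02]
top base [4.462e-01 2.571e-01 4.420e-02 3.240e-02 5.510e+02]
top disc [4.769e-01 7.870e-02 6.900e-03 7.300e-03 2.100e+01]
top lid [ 4.547e-01 -7.080e-02  8.700e-03  1.710e-02  6.000e+01]
top knob [ 4.555e-01 -8.510e-02  3.010e-02  7.500e-03  2.600e+01]
top funnel [ 4.646e-01 -2.582e-01  7.010e-02  7.100e-03  1.900e+01]
top port [ 5.929e-01 -3.060e-02  1.117e-01  5.400e-03  1.500e+01]
top st1 [6.289e-01 8.370e-02 1.282e-01 1.950e-02 2.010e+02]
top st2 [ 5.970e-01 -1.446e-01  1.280e-01  1.960e-02  2.000e+02]
```

```bash
cat >> h.py <<'E'
D=R(-90); PORT=np.array([.6131,-.0305])
def pick(xy,z,up=.22,width=1.0):
    robot.move_gripper(width)
    robot.goto([*xy,z+.10],D); robot.servo_line([*xy,z],speed=.12); robot.move_gripper(0); robot.dwell(.1)
    print("grip",robot.read_grip_width()*88,robot.read_finger_force(),"z",robot.read_position())
    robot.servo_line([*xy,up],speed=.2); print("lifted",robot.read_grip_width()*88,robot.read_force())
def lower(xy,z,fmax=8,below=.003,clear=.015):
    """approach to clear above z, then 1 mm steps till contact or z-below"""
    robot.goto([*xy,z+clear+.03],D); robot.servo_line([*xy,z+clear],speed=.1); robot.dwell(.2)
    f0=robot.read_force()[2]; zz=z+clear
    while zz>z-below:
        zz-=.001; robot.servo_line([*xy,zz],speed=.02); f=robot.read_force()-[0,0,f0]
        if abs(f[2])>fmax: break
    print("down",zz-z,f,robot.read_ft_torque(),robot.read_position(),robot.read_t())
E
python3 - <<'E'
from h import *
pick((.447,.2573),.016)
lower(PORT,.109,clear=.028)
E
```

```text
grip 64.04059920197001 30.000752080231905 z [0.44714366 0.25732614 0.01632621]
lifted 63.86231175498153 [ 0.87924604  0.3361487  -3.81425494]
down -0.0010000000000000148 [-4.60058648  0.16535602 10.94347558] [ 0.40425821  1.43735022 -0.06449699] [ 0.61333186 -0.03050966  0.10933254] 19.7417
```

```bash
cat >> h.py <<'E'
def look(name,xy,zmin,zmax,r=.05):
    p,d,T=wrist(); W=cloud("wrist",p,d,T); cv2.imwrite(f"pics/{name}.png",p[:,:,::-1]); np.savez(name+".npz",p=p,W=W)
    print(name,fit(W,xy,zmin,zmax,r)); return W
def plane(W,xy,r0,r1,zmin,zmax):
    h=np.hypot(W[...,0]-xy[0],W[...,1]-xy[1]); Q=W[(h>r0)&(h<r1)&(W[...,2]>zmin)&(W[...,2]<zmax)]
    c=np.linalg.lstsq(np.c_[Q[:,:2]-xy,np.ones(len(Q))],Q[:,2],rcond=None)[0]
    print("slope deg",np.degrees(c[:2]),"z",c[2],len(Q))
E
python3 - <<'E'
from h import *
robot.move_gripper(1.0); robot.servo_line([*PORT,.2],speed=.2)
robot.goto([.53,-.03,.3],D); robot.dwell(.2)
W=look("b1",PORT,.13,.145); plane(W,PORT,.028,.0315,.13,.145); plane(W,PORT,.006,.022,.125,.145)
print(robot.read_t())
E
```

```text
b1 [ 6.131e-01 -3.020e-02  1.368e-01  3.200e-02  4.547e+03]
slope deg [ 0.02726307 -0.01975476] z 0.13822934296517908 924
slope deg [0.01474652 0.12797358] z 0.136235991337135 1998
21.8333
```

View pics/b1.png

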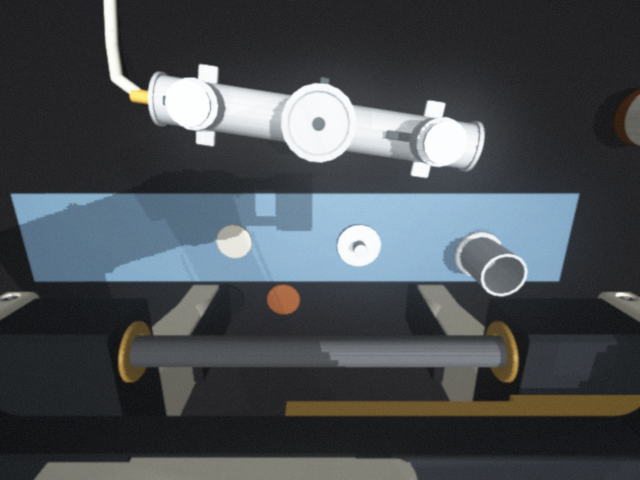

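The base sits level and home, centred on the port at (319,123), lip at 0.138. Next is the disc.

Run:
```python
from h import *
B=(.6131,-.0303)
pick((.4623,.0835),.0034,width=.75)
lower(B,.1404,fmax=5,below=.0005,clear=.008)
```

```text
grip 45.03249986256615 30.00122219324112 z [0.46257205 0.08367797 0.00378223]
lifted 44.42234062009143 [-0.60734693  0.02826833 -1.70801836]
down -0.0010000000000000009 [-4.60997906  1.00057108 10.67298356] [0.35614739 1.47323128 0.00547835] [ 0.61334632 -0.03031158  0.14074135] 29.9167
```

Run:
```python
from h import *
B=(.6131,-.0303)
robot.servo_line([*B,.1408],speed=.02)
robot.move_gripper(.75); robot.servo_line([*B,.2],speed=.2)
robot.goto([.53,-.03,.3],D); robot.dwell(.2)
W=look("d1",B,.1395,.15); plane(W,B,0,.021,.13,.155); plane(W,B,.028,.0315,.13,.145)
print(robot.read_t())
cv2.imwrite("pics/d1c.png",cv2.resize(cv2.imread("pics/d1.png")[60:180,240:400],(640,480)))
```

```text
d1 [ 6.129e-01 -2.980e-02  1.422e-01  2.340e-02  2.489e+03]
slope deg [-0.10135662 -0.06155394] z 0.14221575956529164 2044
slope deg [-0.06732056  0.08911423] z 0.13824382015967396 941
32.0667
```

View pics/d1c.png

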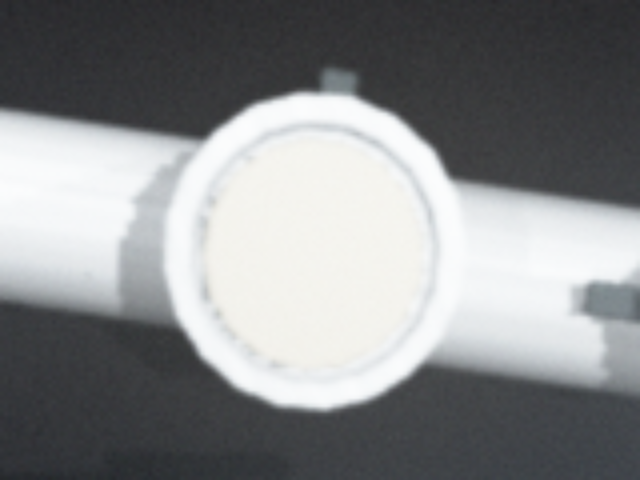

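Disc at the crop centre (320,245) with an even gap to the recess, level and 4.0 mm over the lip: home. Next is the funnel.

Run:
```python
from h import *
W=np.load("d1.npz")["W"]; print(fit(W,(.444,-.248),.068,.08,.035))
B=(.6130,-.0301)
pick((.4438,-.248),.031,up=.26)
lower(B,.1705,fmax=6,clear=.010)
```

```text
[ 4.432e-01 -2.489e-01  7.340e-02  2.670e-02  2.970e+02]
grip 54.605125332270774 30.000416091643274 z [ 0.44387299 -0.24807277  0.03116058]
lifted 54.783964685271755 [-0.52636156  0.49858955 -2.09982325]
down -0.0010000000000000009 [-3.27935715  0.99374416  7.94910707] [ 0.23463496  0.83247148 -0.00999117] [ 0.61332085 -0.03014113  0.17069201] 41.3083
```

Run:
```python
from h import *
B=(.6130,-.0301)
robot.move_gripper(1.0); robot.servo_line([*B,.27],speed=.2)
robot.goto([.53,-.03,.32],D); robot.dwell(.2)
W=look("f1",B,.205,.225); plane(W,B,.0235,.027,.205,.225); plane(W,B,.0285,.0315,.14,.155)
print(fit(W,(.4573,-.0843),.026,.036,.03),fit(W,(.4573,-.0843),.006,.013,.04),robot.read_t())
cv2.imwrite("pics/f1c.png",cv2.imread("pics/f1.png")[:300])
```

```text
f1 [ 6.128e-01 -2.990e-02  2.134e-01  2.690e-02  1.199e+03]
slope deg [ 0.17042358 -0.44465315] z 0.212902185538706 1151
slope deg [0. 0.] z 0.0 0
[ 4.575e-01 -8.390e-02  3.010e-02  9.000e-03  1.340e+02] [ 4.577e-01 -8.430e-02  8.100e-03  2.880e-02  1.059e+03] 43.45
```

View pics/f1c.png

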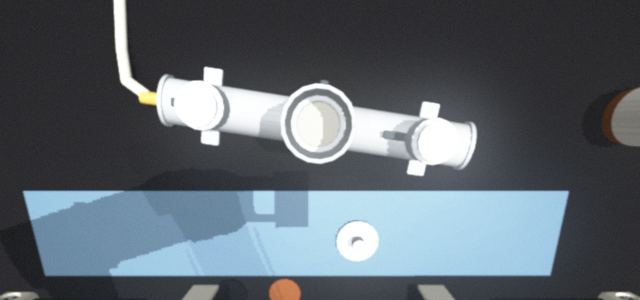

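Funnel stands at (317,124), rim at 0.2134, matching home within the 1 mm depth bias. Next is the lid by its knob.

Run:
```python
from h import *
B=(.6129,-.0300)
pick((.4575,-.0842),.0115,up=.29,width=.5)
lower(B,.221,fmax=5,clear=.010)
```

```text
grip 17.388139379290074 30.00096470117569 z [ 0.45766178 -0.08418751  0.01176152]
lifted 17.186627568277945 [-0.55140045 -0.09074207 -0.62601304]
down -0.0010000000000000009 [-1.33513359  0.19733591  7.7084538 ] [ 0.06492565  0.52614502 -0.00721723] [ 0.61341812 -0.03008385  0.22128899] 52.55
```

Run:
```python
from h import *
B=(.6129,-.0300)
robot.move_gripper(.5); robot.servo_line([*B,.30],speed=.2)
robot.goto([.5,-.03,.35],D); robot.dwell(.3)
W=look("l1",B,.212,.224); plane(W,B,.012,.026,.21,.225); print(fit(W,B,.235,.245,.03),robot.read_t())
p,d=robot.grab_frame("scene"); c=p[180:320,190:390,::-1]
q=cv2.imread("pics/l1.png")[:300,160:480]
cv2.imwrite("pics/lc.png",np.hstack([cv2.resize(c,(430,300)),q]))
```

```text
l1 [ 6.127e-01 -2.960e-02  2.177e-01  2.890e-02  4.375e+03]
slope deg [-0.04012173  0.00345878] z 0.21770514117363868 3226
[ 6.127e-01 -2.990e-02  2.396e-01  9.000e-03  5.560e+02] 54.6917
```

View pics/lc.png

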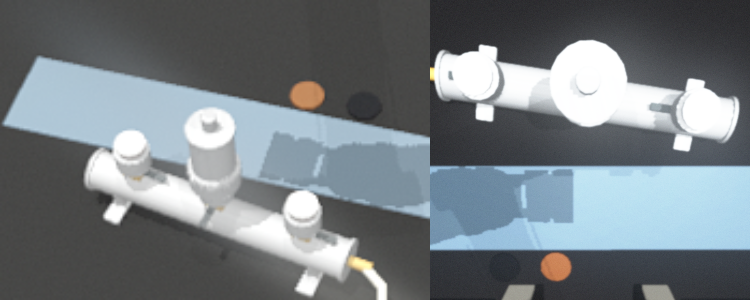

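The stack stands upright at (210,165), with the lid flat at plate top 0.2177 and slope under 0.05°. All parts are home.

```bash
python3 -c "
from rig import robot
print(robot.job_done())"
```

```text
the job is handed in; nothing more can be done
None
```

I assembled the filter holder on the open middle port in the order asked (base, disc, funnel, lid) and handed the job in at about 55 s; measured heights put every part home within the camera's 1 mm bias, with base, disc and lid level and only the funnel's rim fit noisy at 0.4°, and the bottle, flask and membrane box were not touched.

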